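Torque the dummy load on the RF source, then switch the output on

ROBOT

A 6-joint arm with a two-finger parallel gripper is mounted at the origin on the work surface. World frame = base frame: x ahead of the robot, y to its left, z up, the work surface at z = 0. Lengths are in m, angles in rad, forces in N, time in s.
With the tool pointing down it reaches from about 0.3 to 0.875 m from the base axis. Payload 6.4 kg.
Tool frame: the origin (TCP) lies between the finger pads; the fingertips stand 11 mm ahead of it and the grasp point (between the pads) lies 8 mm behind it; z points along the fingers, y is the line along which they close (so a half turn about z gives the same grasp; the last joint's range is limited). The gripper opens to 85 mm and grips with 20 to 120 N. Pads are 22 mm wide; open, the fingers measure 114 mm over their backs; the gripper's body (76 mm by 85 mm) begins 54 mm behind the grasp point. The pads swing forward as they close: fully open they stand 13 mm farther back than shut.
Start: joints at [0.898, 0.181, 1.607, -0, 1.354, -0.206], TCP at [0.259, 0.514, 0.242] pointing down, gripper open.
Joint ranges: [-2.99, 2.99], [-0.89, 2.07], [0.3, 2.58], [-1.14, 4.28], [0, 2.63], [-3.12, 3.12]. Speed limits (rad/s): [2.57, 2.57, 3.01, 3.14, 3.14, 3.14].

INTERFACE

Orientations are given as a unit quaternion [x, y, z, w].
In Python, from bench import robot gives the robot as it stands.
- The arm moves only by the tool move_arm, never from a script. Its argument "commands" is a list of rows, each an object with "fingers": the closure, from -1 (fully open) to 1 (shut), so that 0 is half open; "slide": the shift along the tool's x, y, z each as a share of 0.15 m, from -1 to 1, a list of three; "turn": the turn about the tool's z as a share of 2 pi rad, from -1 to 1. A call has 1 to 20 rows; each row shifts and turns the commanded pose from where the row before left it, along the tool's axes as they then stand; what a row does not reach is not made up. A row lasts 1/8 s, in which the tool goes at most 62.5 mm and 10.7 degrees, less where a joint would pass 70% of its speed; a pose out of reach is approached as far as the arm can. A call with a number of a shift or a turn outside -1 to 1 is refused whole. A call with a gripper value outside its range is refused whole. The fingers move at their own pace and stop on an object; the grip force is fixed at half the most. Time passes only in rows, so rows that do not move let the fingers close. It gives the time, the measured TCP pose, the force, the opening and the grip force at its end, in the units of the state.
- robot.read_state(): the state, without advancing time (a new reading comes with each control period).
- robot.capture(name): name is "scene" or "top" or "wrist"; returns (picture, depth): 384x512x3 uint8, red, green, blue; 384x512 float32, m along the optical axis (not along the pixel's ray), 0 where there is no reading.
- robot.camera_params(name): a dict with "fx", "fy", "cx", "cy" (pixels), "extrinsics" (4x4, takes a point from world to camera coordinates). Camera axes: x right, y down, z forward; pixel columns grow to the right and rows downward; lengths in m; the calibration is good to about 2 mm. A picture is of the moment at which its call begins: read the wrist's pose just before it. camera_params takes no time and is no camera call; for the wrist camera it gives the pose at the moment of the call.
- robot.job_done(): hands the job in; it is judged then, once.
The state is a dict: "time": time; "qpos": joint angles; "joint_velocities": joint speeds; "joint_efforts": joint torques, N m; "eef_pos": TCP position; "orientation": TCP orientation; "ft_force": force on the tool from outside, world axes, zero at the start; "ft_torque": the same for the moment, N m; "finger_gap": opening from 0.0 (shut) to 1.0 (fully open); "finger_force": force on a finger pad.
Only numpy, scipy, OpenCV 4.12 (cv2) and the standard library are available. Lean on these libraries where they do the work, as an engineer would, in place of code of your own. Each camera call takes 0.05 s, during which the arm holds its last target. There are 200 camera calls.

TASK

Tighten the dummy load's coupling nut with the break-over wrench that sits on it: turn the blue handle clockwise (seen from above) until the handle gives way at its hinge, and stop there, before it folds on to its end stop. Let go so that the handle springs straight again, leave the nut tightened, and only then throw the red output switch fully over, away from the robot. Do not disturb the things lying around.

Things in the scene. Friction and masses are not known exactly. Their poses are not given: they have to be found in the camera images.
- source: White RF source box, fixed; top 60 mm above the bench. Origin on the bench under the vertical axis of its output port, z up; the box spans -85 to +85 mm in x and -190 to +70 mm in y. On the port stands a black finned dummy load (54 mm diameter, up to 176 mm high) with a brass 24 mm hex coupling nut at 85 mm height. The wrench's jaw stays on that nut and turns about the port axis.
- wrench_pivot (a point): The wrench's vertical break-over hinge pin (22 mm diameter), 60 mm from the port axis, 85 mm high; its x axis points from nut to hinge, z up. The nut runs clockwise 26 to 52 degrees from its start, an unmarked amount that differs each time, against a steady 0.5 N m (about 3 N at the grip while it turns), then stops hard: it is home. Pushing anticlockwise loosens it.
- wrench_grip (a point): Middle of the blue round handle (24 mm diameter, level, 85 mm high), 115 mm beyond the hinge; it extends 56 mm out and 60 mm in. x axis outward, z up. Straight at first; with the nut home it folds clockwise at the hinge when pushed with 8 to 10 N here, the push then falling steadily to about 3 N at the end stop, 0.36 rad. Let go, it springs back straight.
- output_switch (a joint): Red toggle switch on top of the box, 0 to 1.0 rad. Near 0 it leans 0.5 rad to the source's -x side, at 1.0 it leans 0.5 rad to the source's +x side (output on). It moves against slight friction and stays where it is left.
- output_switch_tip (a point): Centre of the 26 mm red ball on the toggle lever; the lever turns about a level axis parallel to the source's y, at y = -130 mm and 82 mm above the bench, and the ball is 60 mm from that axis.
- multimeter: Bystander: red multimeter lying flat, 150 x 75 x 42 mm; origin under its middle.
- cutters: Bystander: side cutters with green handles, 130 mm long, 14 mm high.
- pliers: Bystander: pliers with red handles, 130 mm long, 14 mm high.
- screwdriver: Bystander: screwdriver with yellow handle, 170 mm long, lying.
- spare_load: Bystander: spare black finned load standing upright, 50 mm diameter, 72 mm high; origin under its middle.
- parts_tray: Bystander: orange divided tray, 120 x 90 x 30 mm; origin under its middle.
- adapter: Bystander: small brass and steel adapter, 22 mm diameter, 30 mm high, standing on the source box's top behind the load.

How it is judged:
On the way, in this order (a step that is already met when the one before it is completed fails the run):
1. the wrench breaks over: handle at least 0.08 rad out of line with the head (angle between the x axis of wrench_pivot and the x axis of wrench_grip, either way round above 0.08 rad), for 0.1 s.
2. the handle is let go and has sprung straight (within 0.05 rad) (angle between the x axis of wrench_pivot and the x axis of wrench_grip, either way round below 0.05 rad and distance of wrench_grip from where it was at the start of the episode above 0.06 m), for 0.2 s.
3. the output switch is thrown over (value of joint output_switch above 0.85 rad), for 0.2 s.
At the end, for the whole second after the job is handed in: The output switch stands above 0.85 of its 1.0 rad, the wrench is straight within 0.05 rad after its break-over, and it has not been turned back (its grip lies more than 60 mm from where it started) (all of step 2 and value of joint output_switch above 0.85 rad); the robot touches nothing.
It fails at once if the handle is folded on to its end stop (over 0.32 of 0.36 rad) (angle between the x axis of wrench_pivot and the x axis of wrench_grip, either way round above 0.32 rad).
It fails at once if a bystander is moved by more than 25 mm (distance of any of multimeter, cutters, pliers, screwdriver, spare_load, parts_tray, adapter from where it was at the start of the episode above 0.025 m).
It also fails if it takes over 56 s, if anything falls off the work surface, if the arm or the gripper's body presses on something with over 40 N, if the wrist force passes 120 N, or if a joint passes its speed limit or range.

## Working session

There is one attempt and no reset: what is moved stays moved. The work goes in short steps, Python scripts to look and compute and a tool call to move; the robot and the scene stay as the last step left them, time stands still between calls to the robot, and variables do not carry over. Pictures are saved under pics/ and viewed, at most 10 in all, crops included, and the job is handed in when it is done.

Besides the shell and the picture viewer there is one more tool, called in YAML: its name, and indented under it one key for each argument. move_arm: Moves the arm, as the interface text tells. Its arguments: {"type":"object","properties":{"commands":{"type":"array","items":{"type":"object","properties":{"fingers":{"type":"number"},"slide":{"type":"array","items":{"type":"number"}},"turn":{"type":"number"}}}}},"required":["commands"]}

```bash
mkdir -p pics; ls; python3 - <<'E'
from bench import robot
import cv2,numpy as np
for n in("scene","top"):
    p,d=robot.capture(n);cv2.imwrite(f"pics/{n}.png",p[...,::-1]);np.savez(f"{n}.npz",p=p,d=d,**{k:v for k,v in robot.camera_params(n).items()})
    c=robot.camera_params(n);print(n,c["fx"],np.round(c["extrinsics"],3).tolist())
a=cv2.imread("pics/scene.png");b=cv2.imread("pics/top.png")
s=robot.read_state();print(s)
E
```

```text
pics
scene 362.4669949629317 [[0.714, 0.7, 0.01, -0.355], [0.426, -0.423, -0.8, -0.153], [-0.556, 0.575, -0.6, 1.511], [0.0, 0.0, 0.0, 1.0]]
top 358.4819662361196 [[0.006, -1.0, 0.001, -0.05], [-0.998, -0.006, -0.056, 0.548], [0.056, -0.0, -0.998, 1.05], [0.0, 0.0, 0.0, 1.0]]
{'time': 0.1, 'qpos': array([ 8.97695613e-01,  1.81441728e-01,  1.60789822e+00,  2.70932537e-06,
        1.35377560e+00, -2.06345420e-01]), 'joint_velocities': array([-0.00094633,  0.00018689, -0.00401208, -0.00071519,  0.00066737,
       -0.00013472]), 'joint_efforts': array([-3.58409770e-04, -4.45873260e+01, -3.52243853e+01, -3.26467734e-04,
        4.03497615e-03, -3.08663346e-05]), 'eef_pos': array([0.25845554, 0.51311896, 0.24149302]), 'orientation': array([ 2.31265136e-01,  9.72890465e-01, -6.88447337e-04, -3.25336439e-04]), 'ft_force': array([ 0.62198535, -0.60044412, -0.66876544]), 'ft_torque': array([ 0.03446261, -0.04824404,  0.0063858 ]), 'finger_force': 0.0, 'finger_gap': 0.9985647610697466}
```

View pics/top.png

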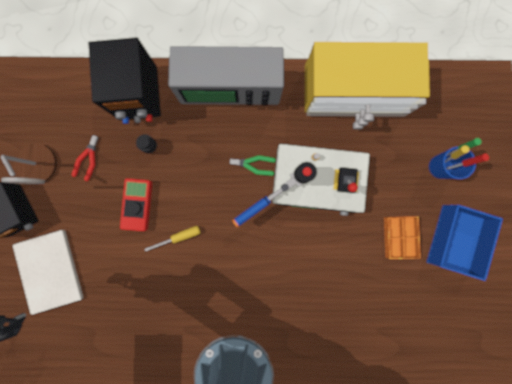

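View pics/scene.png

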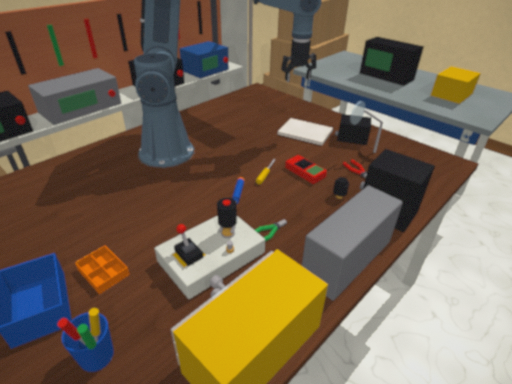

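The top view has +x up and +y left. The load is at about (305,172), the blue handle runs (270,200) to (237,222), the switch ball is at about (351,187), and the cutters are at about (258,164), under the wrench's sweep. The scene view shows the same layout.

```bash
cat > h.py <<'E'
import numpy as np,cv2
def ray(c,uv,z):
    E=np.array(c["extrinsics"]);R,t=E[:3,:3],E[:3,3];o=-R.T@t
    d=R.T@np.array([(uv[0]-c["cx"])/c["fx"],(uv[1]-c["cy"])/c["fy"],1.]);return o+d*(z-o[2])/d[2]
def mask(p,lo,hi,box):
    h=cv2.cvtColor(p,cv2.COLOR_RGB2HSV);m=cv2.inRange(h,lo,hi)
    k=np.zeros_like(m);x0,y0,x1,y1=box;k[y0:y1,x0:x1]=255;return m&k
E
python3 - <<'E'
from h import *
c=np.load("top.npz");p=c["p"]
def red(box): return mask(p,(0,140,90),(8,255,255),box)|mask(p,(172,140,90),(180,255,255),box)
m=mask(p,(100,120,50),(130,255,255),(220,180,290,235))
pts=cv2.findNonZero(m)[:,0];r=cv2.minAreaRect(pts);print("blue",len(pts),r)
b=cv2.boxPoints(r)
e=sorted([((b[i]+b[(i+1)%4])/2,np.linalg.norm(b[i]-b[(i+1)%4])) for i in range(4)],key=lambda q:q[1])[:2]
for q,_ in e: print("end",q,ray(c,q,.088).round(4))
for n,box,z in(("load",(290,155,322,188),.176),("ball",(340,175,365,197),.082+.06*np.cos(.5)+.006)):
    q=cv2.findNonZero(red(box))[:,0];u=q.mean(0);print(n,len(q),u,ray(c,u,z).round(4))
# box top white
m=mask(p,(0,0,150),(180,70,255),(268,140,378,220));q=cv2.findNonZero(cv2.morphologyEx(m,cv2.MORPH_OPEN,np.ones((3,3))))[:,0]
r=cv2.minAreaRect(q);print("box",r,[ray(c,k,.06).round(3).tolist() for k in cv2.boxPoints(r)])
cv2.imwrite("pics/crop.png",cv2.resize(p[130:250,215:385,::-1],None,fx=4,fy=4,interpolation=cv2.INTER_CUBIC))
E
```

```text
blue 295 ((252.30223083496094, 210.22616577148438), (7.836565971374512, 37.87673568725586), 54.162349700927734)
end [267.65515 199.13792] [ 0.5146 -0.0932  0.088 ]
end [236.9493 221.3144] [ 0.453  -0.0089  0.088 ]
load 76 [306.61842105 171.        ] [ 0.5841 -0.1874  0.176 ]
ball 69 [352.         187.14492754] [ 0.546  -0.3118  0.1407]
box ((319.091796875, 177.3780975341797), (95.73423767089844, 59.565643310546875), 6.009006023406982) [[0.507, -0.097, 0.06], [0.677, -0.114, 0.06], [0.65, -0.387, 0.06], [0.48, -0.367, 0.06]]
```

View pics/crop.png

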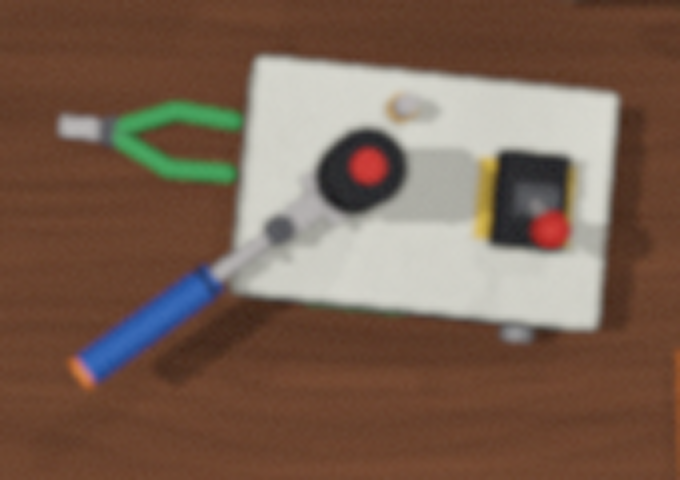

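move_arm:
  commands:
    - {"fingers": 1, "slide": [-0.24, -0.24, 0]}
    - {"fingers": 1, "slide": [-0.24, -0.24, 0]}
    - {"fingers": 1, "slide": [-0.24, -0.24, 0]}
    - {"fingers": 1, "slide": [-0.24, -0.24, 0]}
    - {"fingers": 1, "slide": [-0.24, -0.24, 0]}
    - {"fingers": 1, "slide": [-0.24, -0.24, 0]}
    - {"fingers": 1, "slide": [-0.24, -0.24, 0]}
    - {"fingers": 1, "slide": [-0.24, -0.24, 0]}
    - {"fingers": 1, "slide": [-0.24, -0.24, 0]}
    - {"fingers": 1, "slide": [-0.24, -0.24, 0]}
    - {"fingers": 1, "slide": [-0.24, -0.24, 0]}
    - {"fingers": 1, "slide": [-0.24, -0.24, 0]}
    - {"fingers": 1, "turn": 0.025}
    - {"fingers": 1, "turn": 0.025}
    - {"fingers": 1, "turn": 0.025}
    - {"fingers": 1}

```text
schema error: expected keys fingers, slide, turn
```

```bash
cat >> h.py <<'E'
PORT=np.array([.584,-.187])
def info(s):
    from scipy.spatial.transform import Rotation as R
    M=R.from_quat(s["orientation"]).as_matrix();p=s["eef_pos"];v=p[:2]-PORT
    f=s["ft_force"];print("t",round(s["time"],2),"tcp",p.round(4),"hx",np.degrees(np.arctan2(M[1,0],M[0,0])).round(1),"tilt",M[2].round(3),
     "r",np.hypot(*v).round(4),"th",np.degrees(np.arctan2(v[1],v[0])).round(2),"F",f.round(2),"Ftool",(M.T@f).round(2),"gap",round(s["finger_gap"],3),"q",s["qpos"].round(2))
    return M
E
python3 - <<'E'
from h import *;from bench import robot
M=info(robot.read_state())
p,d=robot.capture("wrist");cv2.imwrite("pics/w1.png",p[...,::-1])
s=robot.read_state()["eef_pos"];print((M.T@(np.array([.4507,-.0677,.07])-s)/.15).round(3))
E
```

```text
t 0.1 tcp [0.2585 0.5131 0.2415] hx 153.3 tilt [ 0.    -0.001 -1.   ] r 0.7721 th 114.94 F [ 0.62 -0.6  -0.67] Ftool [-0.83 -0.26  0.67] gap 0.999 q [ 0.9   0.18  1.61  0.    1.35 -0.21]
[-2.887 -2.88   1.147]
```

View pics/w1.png

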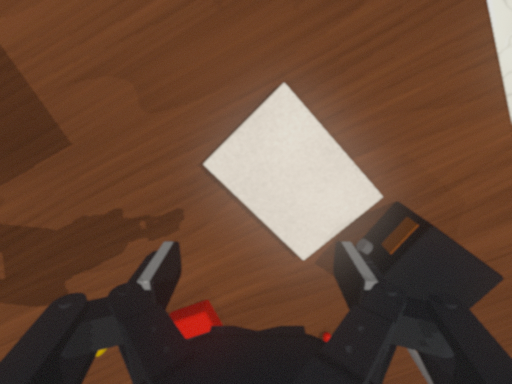

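The move was refused because every key is required in each row. The wrist picture is therefore from the start pose, with the white pad at (290,170).

move_arm:
  commands:
    - {"fingers": 1, "slide": [-0.24, -0.24, 0], "turn": 0}
    - {"fingers": 1, "slide": [-0.24, -0.24, 0], "turn": 0}
    - {"fingers": 1, "slide": [-0.24, -0.24, 0], "turn": 0}
    - {"fingers": 1, "slide": [-0.24, -0.24, 0], "turn": 0}
    - {"fingers": 1, "slide": [-0.24, -0.24, 0], "turn": 0}
    - {"fingers": 1, "slide": [-0.24, -0.24, 0], "turn": 0}
    - {"fingers": 1, "slide": [-0.24, -0.24, 0], "turn": 0}
    - {"fingers": 1, "slide": [-0.24, -0.24, 0], "turn": 0}
    - {"fingers": 1, "slide": [-0.24, -0.24, 0], "turn": 0}
    - {"fingers": 1, "slide": [-0.24, -0.24, 0], "turn": 0}
    - {"fingers": 1, "slide": [-0.24, -0.24, 0], "turn": 0}
    - {"fingers": 1, "slide": [-0.24, -0.24, 0], "turn": 0}
    - {"fingers": 1, "slide": [0, 0, 0], "turn": 0.025}
    - {"fingers": 1, "slide": [0, 0, 0], "turn": 0.025}
    - {"fingers": 1, "slide": [0, 0, 0], "turn": 0.025}
    - {"fingers": 1, "slide": [0, 0, 0], "turn": 0}

```text
time: 2.15
eef_pos: [0.45, -0.0667, 0.2421]
orientation: [0.451, 0.892, 0.0, -0.0]
ft_force: [0.4, 0.2, -0.5]
finger_gap: -0.0
finger_force: 0.0
```

```bash
python3 - <<'E'
from h import *;from bench import robot
M=info(robot.read_state())
c=robot.camera_params("wrist");p,d=robot.capture("wrist");cv2.imwrite("pics/w2.png",p[...,::-1])
s=robot.read_state()["eef_pos"];print((M.T@(np.array([.4507,-.0677,.07])-s)/.15).round(3))
m=mask(p,(100,120,50),(130,255,255),(0,0,512,384));q=cv2.findNonZero(m)
if q is not None:
    for v in cv2.boxPoints(cv2.minAreaRect(q)): print(v,ray(c,v,.09).round(4))
E
```

```text
t 2.15 tcp [ 0.45   -0.0667  0.2421] hx 126.3 tilt [ 0. -0. -1.] r 0.1801 th 138.08 F [ 0.42  0.18 -0.46] Ftool [-0.11  0.45  0.46] gap -0.0 q [-0.41 -0.1   1.9   0.    1.34 -1.04]
[-0.009 -0.     1.147]
[ -3.5260448 378.7986   ] [ 0.3228 -0.5351  0.09  ]
[292.1476  130.64395] [ 0.4492 -0.0009  0.09  ]
[341.50418 189.45181] [ 0.5342 -0.0186  0.09  ]
[ 45.830536 437.60648 ] [ 0.4321 -0.6158  0.09  ]
```

View pics/w2.png

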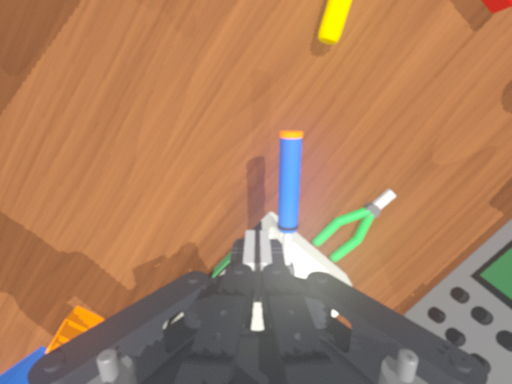

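The fingers are left of the handle, which runs along tool x from (290,130) to (288,230), and there is a gap between them. I'll go straight down.

move_arm:
  commands:
    - {"fingers": 1, "slide": [0, 0, 0.23], "turn": 0}
    - {"fingers": 1, "slide": [0, 0, 0.23], "turn": 0}
    - {"fingers": 1, "slide": [0, 0, 0.23], "turn": 0}
    - {"fingers": 1, "slide": [0, 0, 0.23], "turn": 0}
    - {"fingers": 1, "slide": [0, 0, 0.23], "turn": 0}
    - {"fingers": 1, "slide": [0, 0, 0], "turn": 0}
    - {"fingers": 1, "slide": [0, 0, 0], "turn": 0}

```text
time: 3.08
eef_pos: [0.4509, -0.0669, 0.0708]
orientation: [0.451, 0.892, 0.0, 0.001]
ft_force: [0.2, 0.2, 0.1]
finger_gap: 0.002
finger_force: 0.0
```

```bash
python3 - <<'E'
from h import *;from bench import robot
M=info(robot.read_state())
E
```

```text
t 3.08 tcp [ 0.4509 -0.0669  0.0708] hx 126.3 tilt [-0.001  0.001 -1.   ] r 0.1793 th 137.96 F [0.21 0.23 0.14] Ftool [ 0.06  0.31 -0.14] gap 0.002 q [-0.41  0.16  2.03 -0.    0.95 -1.04]
```

move_arm:
  commands:
    - {"fingers": 1, "slide": [0, 0.033, 0], "turn": 0}
    - {"fingers": 1, "slide": [0, 0.033, 0], "turn": 0}
    - {"fingers": 1, "slide": [0.008, 0.061, 0], "turn": 0.0083}
    - {"fingers": 1, "slide": [0.008, 0.061, 0], "turn": 0.0083}
    - {"fingers": 1, "slide": [0.008, 0.061, 0], "turn": 0.0083}
    - {"fingers": 1, "slide": [0.008, 0.061, 0], "turn": 0.0083}
    - {"fingers": 1, "slide": [0.008, 0.061, 0], "turn": 0.0083}
    - {"fingers": 1, "slide": [0.008, 0.061, 0], "turn": 0.0083}
    - {"fingers": 1, "slide": [0.008, 0.061, 0], "turn": 0.0083}

```text
time: 4.2
eef_pos: [0.5113, -0.0243, 0.0704]
orientation: [0.607, 0.795, -0.0, 0.0]
ft_force: [-2.6, -2.4, 1.1]
finger_gap: -0.002
finger_force: 1.4
```

```bash
python3 - <<'E'
from h import *;from bench import robot
M=info(robot.read_state())
E
```

```text
t 4.2 tcp [ 0.5113 -0.0243  0.0704] hx 105.3 tilt [-0.001 -0.    -1.   ] r 0.1781 th 114.07 F [-2.62 -2.37  1.06] Ftool [-1.6  -3.15 -1.06] gap -0.002 q [-0.28  0.27  1.89 -0.    0.98 -0.55]
```

move_arm:
  commands:
    - {"fingers": 1, "slide": [0.0055, 0.041, 0], "turn": 0.0056}
    - {"fingers": 1, "slide": [0.0055, 0.041, 0], "turn": 0.0056}
    - {"fingers": 1, "slide": [0.0055, 0.041, 0], "turn": 0.0056}

```text
time: 4.58
eef_pos: [0.5285, -0.0176, 0.0703]
orientation: [0.648, 0.762, -0.0, 0.0]
ft_force: [-1.7, -2.0, 1.4]
finger_gap: 0.0
finger_force: 1.4
```

move_arm:
  commands:
    - {"fingers": 1, "slide": [0.0055, 0.041, 0], "turn": 0.0056}
    - {"fingers": 1, "slide": [0.0055, 0.041, 0], "turn": 0.0056}
    - {"fingers": 1, "slide": [0.0055, 0.041, 0], "turn": 0.0056}

```text
time: 4.95
eef_pos: [0.5464, -0.0127, 0.0703]
orientation: [0.687, 0.727, -0.0, 0.0]
ft_force: [-1.9, -2.0, 0.9]
finger_gap: -0.002
finger_force: 1.4
```

move_arm:
  commands:
    - {"fingers": 1, "slide": [0.0055, 0.041, 0], "turn": 0.0056}
    - {"fingers": 1, "slide": [0.0055, 0.041, 0], "turn": 0.0056}
    - {"fingers": 1, "slide": [0.0055, 0.041, 0], "turn": 0.0056}

```text
time: 5.32
eef_pos: [0.5647, -0.0097, 0.0703]
orientation: [0.724, 0.689, -0.0, -0.0]
ft_force: [-2.9, -2.0, 1.6]
finger_gap: -0.001
finger_force: 1.4
```

move_arm:
  commands:
    - {"fingers": 1, "slide": [0.0055, 0.041, 0], "turn": 0.0056}
    - {"fingers": 1, "slide": [0.0055, 0.041, 0], "turn": 0.0056}
    - {"fingers": 1, "slide": [0.0055, 0.041, 0], "turn": 0.0056}

```text
time: 5.7
eef_pos: [0.5832, -0.0086, 0.0702]
orientation: [0.76, 0.65, -0.0, -0.0]
ft_force: [-2.7, 0.4, 2.2]
finger_gap: 0.001
finger_force: 1.4
```

move_arm:
  commands:
    - {"fingers": 1, "slide": [0.0055, 0.041, 0], "turn": 0.0056}
    - {"fingers": 1, "slide": [0.0055, 0.041, 0], "turn": 0.0056}

```text
time: 5.95
eef_pos: [0.5959, -0.009, 0.0701]
orientation: [0.782, 0.623, 0.0, -0.0]
ft_force: [-3.7, 1.3, 2.7]
finger_gap: -0.003
finger_force: 2.6
```

```bash
cat >> h.py <<'E'
def handle(robot,view=None):
    M=info(robot.read_state());c=robot.camera_params("wrist");p,d=robot.capture("wrist")
    m=mask(p,(105,140,60),(125,255,255),(180,0,400,300));m=cv2.morphologyEx(m,cv2.MORPH_OPEN,np.ones((3,3)))
    n,l,st,ce=cv2.connectedComponentsWithStats(m);k=1+st[1:,4].argmax();q=cv2.findNonZero((l==k).astype(np.uint8))[:,0]
    w=np.array([ray(c,u,.092)[:2] for u in q]);vx,vy,x,y=cv2.fitLine(w.astype(np.float32),cv2.DIST_L2,0,.01,.01).ravel()
    a=np.arctan2(vy,vx);a+=np.pi*(a<0);off=(PORT[0]-x)*vy-(PORT[1]-y)*vx
    print("n",len(q),"handle dir",np.degrees(a).round(2),"line miss of port mm",(off*1000).round(1),"fold est rad",round(np.arcsin(off/.06),3),"mid",x,y)
    if view: cv2.imwrite(view,p[...,::-1])
E
python3 - <<'E'
from h import *;from bench import robot
handle(robot,"pics/w3.png")
E
```

```text
t 5.95 tcp [ 0.5959 -0.009   0.0701] hx 77.0 tilt [ 0. -0. -1.] r 0.1784 th 86.17 F [-3.7   1.35  2.71] Ftool [ 0.48 -3.91 -2.71] gap -0.003 q [-0.21  0.43  1.67  0.    1.04  0.01]
n 1815 handle dir 74.1 line miss of port mm 13.7 fold est rad 0.23 mid 0.6240551 0.0035297796
```

View pics/w3.png

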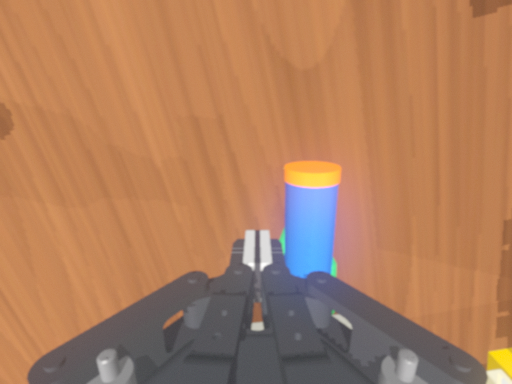

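The wrist view shows the handle from (312,165) to (310,270), touching the fingers. Its direction is 3° off the tool's, which is not conclusive. I'll check the hinge in the fixed views.

```bash
python3 - <<'E'
from h import *;from bench import robot
a,_=robot.capture("scene");b,_=robot.capture("top");np.savez("top2.npz",p=b,**robot.camera_params("top"))
A=cv2.resize(a[160:310,130:310],(480,400),interpolation=3);B=cv2.resize(b[110:250,220:340],(320,373),interpolation=3)
B=cv2.copyMakeBorder(B,0,27,0,0,0);cv2.imwrite("pics/c2.png",np.hstack([A,B])[...,::-1])
E
```

```text
(no output)
```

View pics/c2.png

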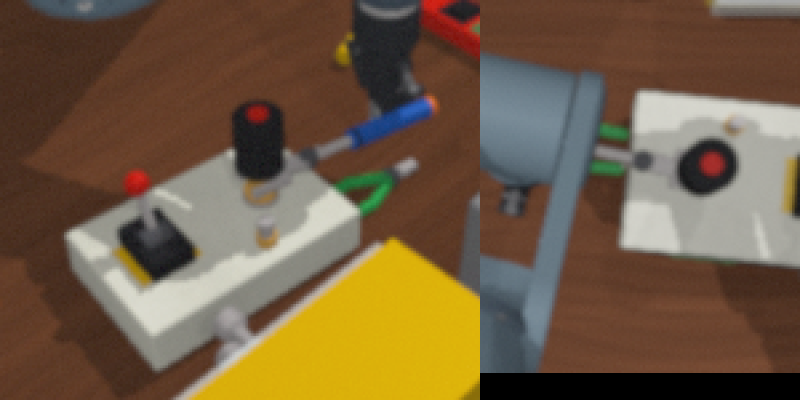

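The scene view shows the hinge at (308,155) and the blue handle from (350,140) to (430,103). The top view shows the hinge at (644,160), next to the load. I'll measure both angles.

```bash
cat >> h.py <<'E'
def fold(robot):
    a,_=robot.capture("scene");c=robot.camera_params("scene");b,_=robot.capture("top");ct=robot.camera_params("top")
    m=mask(a,(105,120,50),(125,255,255),(215,160,310,230));n,l,st,ce=cv2.connectedComponentsWithStats(m);k=1+st[1:,4].argmax()
    q=cv2.findNonZero((l==k).astype(np.uint8))[:,0];w=np.array([ray(c,u,.088)[:2] for u in q])
    vx,vy,x,y=cv2.fitLine(w.astype(np.float32),cv2.DIST_L2,0,.01,.01).ravel();a1=np.degrees(np.arctan2(vy,vx))%180
    off=(PORT[0]-x)*vy-(PORT[1]-y)*vx
    # hinge: dark blob on light box/head in top view, away from the load
    h=cv2.cvtColor(b,cv2.COLOR_RGB2HSV);m=cv2.inRange(h,(0,0,0),(180,255,105));best=None
    for v in range(160,180):
        for u in range(274,292):
            s=m[v-2:v+3,u-2:u+3].mean()-.5*m[v-6:v+7,u-6:u+7].mean()
            P=ray(ct,(u,v),.096)[:2];r=np.hypot(*(P-PORT))
            if abs(r-.06)<.01 and (best is None or s>best[0]): best=(s,u,v,P,r)
    d=best[3]-PORT;a2=np.degrees(np.arctan2(d[1],d[0]))
    print("scene handle dir",a1.round(2),"len",np.ptp(w@np.array([vx,vy])).round(3),"miss mm",(off*1000).round(1),"| hinge",best[1:3],best[3].round(4),"r",best[4].round(4),"head dir",a2.round(2),"fold rad",np.radians(a2-a1).round(3))
E
python3 - <<'E'
from h import *;from bench import robot
fold(robot)
ct=np.load("top2.npz");c0=np.load("top.npz")
for c,u in((ct,(281.5,170)),(c0,(215+279/4,130+229/4))):
    P=ray(c,u,.096)[:2]-PORT;print("hand-read hinge",P.round(4),np.hypot(*P).round(4),np.degrees(np.arctan2(P[1],P[0])).round(1))
E
```

```text
scene handle dir 82.33 len 0.116 miss mm -14.0 | hinge (281, 170) [ 0.5948 -0.1293] r 0.0587 head dir 79.36 fold rad -0.052
hand-read hinge [0.0108 0.0563] 0.0573 79.1
hand-read hinge [-0.0367  0.0473] 0.0599 127.8
```

The head has turned about 48.6°, which matches a straight handle, so it isn't home yet. I'll continue in small steps.

move_arm:
  commands:
    - {"fingers": 1, "slide": [0.0055, 0.041, 0], "turn": 0.0056}
    - {"fingers": 1, "slide": [0.0055, 0.041, 0], "turn": 0.0056}

```text
time: 6.45
eef_pos: [0.606, -0.0099, 0.0691]
orientation: [0.804, 0.595, -0.001, -0.002]
ft_force: [-8.9, 3.6, 4.5]
finger_gap: -0.007
finger_force: 4.6
```

move_arm:
  commands:
    - {"fingers": 1, "slide": [0.0055, 0.041, 0], "turn": 0.0056}
    - {"fingers": 1, "slide": [0.0055, 0.041, 0], "turn": 0.0056}

```text
time: 6.7
eef_pos: [0.6189, -0.0121, 0.0693]
orientation: [0.824, 0.566, -0.001, -0.002]
ft_force: [-6.0, 3.8, 2.8]
finger_gap: -0.003
finger_force: 3.7
```

```bash
python3 - <<'E'
from h import *;from bench import robot
info(robot.read_state());fold(robot);info(robot.read_state())
E
```

```text
t 6.7 tcp [ 0.6189 -0.0121  0.0693] hx 69.0 tilt [ 0.    -0.004 -1.   ] r 0.1783 th 78.73 F [-5.97  3.84  2.77] Ftool [ 1.44 -6.96 -2.74] gap -0.003 q [-0.21  0.48  1.6   0.    1.07  0.16]
scene handle dir 70.59 len 0.114 miss mm -0.6 | hinge (281, 170) [ 0.5948 -0.1293] r 0.0587 head dir 79.36 fold rad 0.153
t 6.8 tcp [ 0.6197 -0.0124  0.0695] hx 69.0 tilt [ 0.    -0.002 -1.   ] r 0.1782 th 78.45 F [-4.22  3.51  2.32] Ftool [ 1.76 -5.21 -2.31] gap -0.0 q [-0.21  0.48  1.6   0.    1.06  0.15]
```

The force fell from 9.6 to 5.2 N and the handle direction changed by about 11°, so the wrench has broken over at roughly 0.15–0.2 rad. I'll back off now.

move_arm:
  commands:
    - {"fingers": 1, "slide": [0, -0.05, 0], "turn": 0}
    - {"fingers": 1, "slide": [0, -0.08, 0], "turn": 0}
    - {"fingers": 1, "slide": [0, -0.12, 0], "turn": 0}
    - {"fingers": 1, "slide": [0, -0.15, 0], "turn": 0}
    - {"fingers": 1, "slide": [0, 0, 0], "turn": 0}
    - {"fingers": 1, "slide": [0, 0, 0], "turn": 0}
    - {"fingers": 1, "slide": [0, 0, 0], "turn": 0}

```text
time: 7.68
eef_pos: [0.5652, 0.008, 0.0702]
orientation: [0.824, 0.567, 0.001, 0.001]
ft_force: [0.2, 0.5, -0.3]
finger_gap: -0.004
finger_force: 0.0
```

```bash
python3 - <<'E'
from h import *;from bench import robot
info(robot.read_state());fold(robot)
E
```

```text
t 7.67 tcp [0.5652 0.008  0.0702] hx 69.0 tilt [ 0.     0.002 -1.   ] r 0.1959 th 95.52 F [ 0.16  0.47 -0.3 ] Ftool [ 0.5  -0.02  0.3 ] gap -0.004 q [-0.2   0.37  1.75 -0.    1.02  0.17]
scene handle dir 80.42 len 0.116 miss mm -8.6 | hinge (281, 170) [ 0.5948 -0.1293] r 0.0587 head dir 79.36 fold rad -0.018
```

The handle is straight and free. Now I'll lift, turn the tool to the source's x direction, and go to the robot side of the switch.

move_arm:
  commands:
    - {"fingers": 1, "slide": [0, 0, -0.24], "turn": 0}
    - {"fingers": 1, "slide": [0, 0, -0.24], "turn": 0}
    - {"fingers": 1, "slide": [0, 0, -0.24], "turn": 0}
    - {"fingers": 1, "slide": [0, 0, -0.24], "turn": 0}
    - {"fingers": 1, "slide": [0, 0, -0.24], "turn": 0}
    - {"fingers": 1, "slide": [0, 0, 0], "turn": -0.02125}
    - {"fingers": 1, "slide": [0, 0, 0], "turn": -0.02125}
    - {"fingers": 1, "slide": [-0.307, -0.029, 0], "turn": 0}
    - {"fingers": 1, "slide": [-0.307, -0.029, 0], "turn": 0}
    - {"fingers": 1, "slide": [-0.307, -0.029, 0], "turn": 0}
    - {"fingers": 1, "slide": [-0.307, -0.029, 0], "turn": 0}
    - {"fingers": 1, "slide": [-0.307, -0.029, 0], "turn": 0}
    - {"fingers": 1, "slide": [-0.307, -0.029, 0], "turn": 0}
    - {"fingers": 1, "slide": [-0.307, -0.029, 0], "turn": 0}
    - {"fingers": 1, "slide": [0, 0, 0], "turn": 0}

```text
time: 9.65
eef_pos: [0.5012, -0.3127, 0.2496]
orientation: [0.743, 0.67, -0.0, 0.0]
ft_force: [0.2, 0.5, 0.4]
finger_gap: -0.001
finger_force: 0.0
```

```bash
python3 - <<'E'
from h import *;from bench import robot
M=info(robot.read_state());fold(robot);s=robot.read_state()["eef_pos"]
p,d=robot.capture("scene");c=robot.camera_params("scene");cv2.imwrite("pics/s3.png",cv2.resize(p[120:320,90:340],(750,600))[...,::-1])
m=mask(p,(0,140,90),(8,255,255),(165,215,200,245))|mask(p,(172,140,90),(180,255,255),(165,215,200,245));u=cv2.findNonZero(m)[:,0].mean(0)
B=ray(c,u,.1347);print("ball",u,B.round(4))
T=np.array([.5033,-.3096,.133]);print("to start",(M.T@(T-s)/.15).round(3),"ball in tool",(M.T@(B-s)).round(4))
E
```

```text
t 9.65 tcp [ 0.5012 -0.3127  0.2496] hx 84.1 tilt [-0.001 -0.    -1.   ] r 0.1505 th -123.36 F [0.2  0.53 0.44] Ftool [ 0.55  0.14 -0.44] gap -0.001 q [-0.76  0.21  1.56 -0.    1.37 -0.66]
scene handle dir 80.5 len 0.116 miss mm -8.6 | hinge (281, 170) [ 0.5948 -0.1293] r 0.0587 head dir 79.36 fold rad -0.02
ball [180.40206186 227.68041237] [ 0.541  -0.3117  0.1347]
to start [0.002 0.009 0.776] ball in tool [0.0021 0.0391 0.1148]
```

View pics/s3.png

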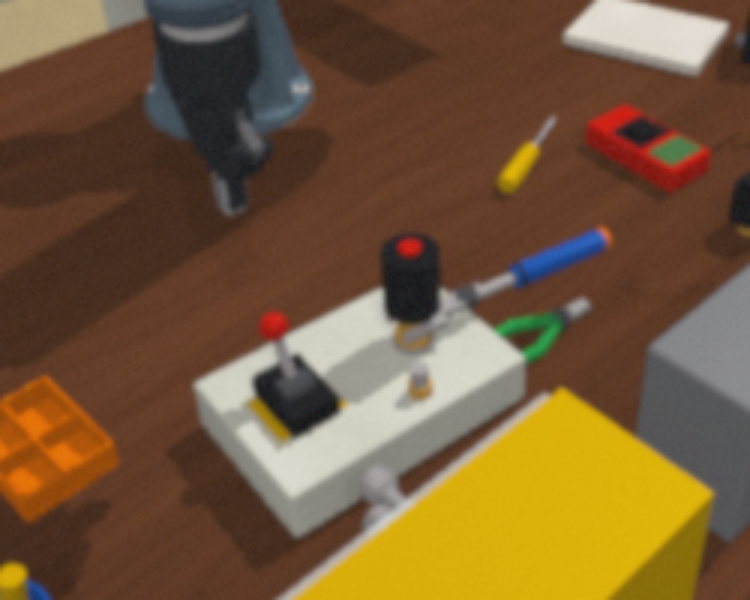

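The wrench is straight, the nut stays turned, and the fingers are on the robot side of the red ball at (274,325). I'll descend and push.

move_arm:
  commands:
    - {"fingers": 1, "slide": [0, 0, 0.194], "turn": 0}
    - {"fingers": 1, "slide": [0, 0, 0.194], "turn": 0}
    - {"fingers": 1, "slide": [0, 0, 0.194], "turn": 0}
    - {"fingers": 1, "slide": [0, 0, 0.194], "turn": 0}
    - {"fingers": 1, "slide": [0, 0, 0], "turn": 0}
    - {"fingers": 1, "slide": [0, 0.07, 0], "turn": 0}
    - {"fingers": 1, "slide": [0, 0.07, 0], "turn": 0}
    - {"fingers": 1, "slide": [0, 0.07, 0], "turn": 0}
    - {"fingers": 1, "slide": [0, 0.07, 0], "turn": 0}
    - {"fingers": 1, "slide": [0, 0.07, 0], "turn": 0}
    - {"fingers": 1, "slide": [0, 0.05, 0], "turn": 0}
    - {"fingers": 1, "slide": [0, 0, 0], "turn": 0}

```text
time: 11.3
eef_pos: [0.5624, -0.3152, 0.1332]
orientation: [0.741, 0.671, 0.0, 0.0]
ft_force: [0.2, -0.8, -0.2]
finger_gap: 0.001
finger_force: 0.0
```

move_arm:
  commands:
    - {"fingers": 1, "slide": [0, 0.03, 0], "turn": 0}
    - {"fingers": 1, "slide": [0, 0, 0], "turn": 0}

```text
time: 11.55
eef_pos: [0.5663, -0.3156, 0.1332]
orientation: [0.741, 0.671, 0.0, -0.0]
ft_force: [1.0, -0.6, -0.2]
finger_gap: 0.003
finger_force: 0.0
```

```bash
cat >> h.py <<'E'
def ball(robot):
    M=info(robot.read_state());p,d=robot.capture("scene");c=robot.camera_params("scene");bx=(165,210,215,265)
    m=mask(p,(0,140,90),(8,255,255),bx)|mask(p,(172,140,90),(180,255,255),bx);q=cv2.findNonZero(m)[:,0];u=q.mean(0)
    B=ray(c,u,.1347)[:2]-PORT;print("ball",len(q),u,"src xy mm",(1e3*B@np.array([.995,-.1])).round(1),(1e3*B@np.array([.1,.995])).round(1));return p
E
python3 - <<'E'
from h import *;from bench import robot
ball(robot)
E
```

```text
t 11.55 tcp [ 0.5663 -0.3156  0.1332] hx 84.4 tilt [ 0. -0. -1.] r 0.1298 th -97.83 F [ 0.96 -0.55 -0.19] Ftool [-0.46  1.01  0.19] gap 0.003 q [-0.69  0.45  1.5   0.    1.2  -0.59]
ball 70 [189.67142857 237.7       ] src xy mm 16.7 -129.5
```

move_arm:
  commands:
    - {"fingers": 1, "slide": [0, 0.03, 0], "turn": 0}
    - {"fingers": 1, "slide": [0, 0.03, 0], "turn": 0}
    - {"fingers": 1, "slide": [0, 0, 0], "turn": 0}

```text
time: 11.98
eef_pos: [0.5743, -0.3165, 0.1331]
orientation: [0.741, 0.671, -0.001, -0.001]
ft_force: [-5.4, 0.1, 2.0]
finger_gap: -0.001
finger_force: 3.0
```

```bash
python3 - <<'E'
from h import *;from bench import robot
ball(robot)
E
```

```text
t 11.97 tcp [ 0.5743 -0.3165  0.1331] hx 84.4 tilt [ 0.    -0.003 -1.   ] r 0.1299 th -94.27 F [-5.38  0.15  1.97] Ftool [-0.38 -5.37 -1.95] gap -0.001 q [-0.68  0.46  1.47 -0.    1.21 -0.58]
ball 73 [191.45205479 240.47945205] src xy mm 28.0 -131.3
```

The switch is on its stop: 5 N, with the ball at +28 mm. I'll back off, lift and check.

move_arm:
  commands:
    - {"fingers": 1, "slide": [0, -0.1, 0], "turn": 0}
    - {"fingers": 1, "slide": [0, -0.2, 0], "turn": 0}
    - {"fingers": 1, "slide": [0, -0.2, 0], "turn": 0}
    - {"fingers": 1, "slide": [0, 0, -0.25], "turn": 0}
    - {"fingers": 1, "slide": [0, 0, -0.25], "turn": 0}
    - {"fingers": 1, "slide": [0, 0, -0.25], "turn": 0}
    - {"fingers": 1, "slide": [0, 0, 0], "turn": 0}
    - {"fingers": 1, "slide": [0, 0, 0], "turn": 0}
    - {"fingers": 1, "slide": [0, 0, 0], "turn": 0}

```text
time: 13.15
eef_pos: [0.5001, -0.3086, 0.2442]
orientation: [0.741, 0.671, -0.0, -0.001]
ft_force: [-0.1, 0.3, -0.1]
finger_gap: -0.002
finger_force: 0.0
```

```bash
python3 - <<'E'
from h import *;from bench import robot
p=ball(robot);fold(robot);cv2.imwrite("pics/s4.png",cv2.resize(p[120:320,90:340],(750,600))[...,::-1])
E
```

```text
t 13.15 tcp [ 0.5001 -0.3086  0.2442] hx 84.4 tilt [ 0.002 -0.002 -1.   ] r 0.1478 th -124.61 F [-0.15  0.26 -0.12] Ftool [ 0.25 -0.17  0.12] gap -0.002 q [-0.75  0.21  1.57  0.    1.37 -0.66]
ball 67 [191.58208955 240.88059701] src xy mm 29.4 -131.8
scene handle dir 80.55 len 0.116 miss mm -8.8 | hinge (281, 170) [ 0.5948 -0.1293] r 0.0587 head dir 79.36 fold rad -0.021
```

View pics/s4.png

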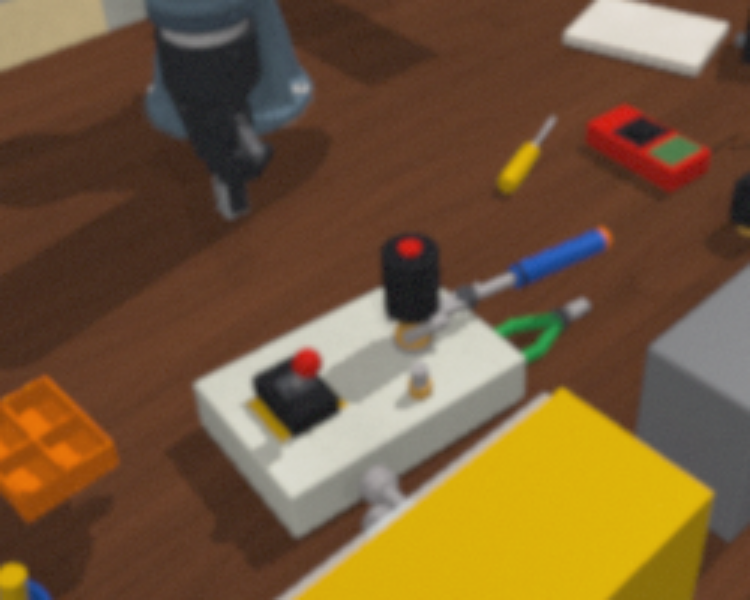

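The switch ball, now at (307,362), has gone fully over. The wrench is straight, the bystanders are where they were, and the robot is clear of everything.

```bash
python3 -c "
from bench import robot
print(robot.job_done())"
```

```text
the job is handed in; nothing more can be done
None
```

I tightened the nut until the wrench broke over, let the handle spring straight, threw the output switch fully over and handed the job in; `job_done()` returned no verdict.

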